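# Pack the soft jaw and snap its tool case shut

## Task

Take the aluminium soft jaw out of the blue bin (only its two ends can be reached there), set it down right way up on the black rubber pad and let go, then take it again by its rib and lay it, rib up, fully down in the pocket of the yellow tool case. Then swing the case's lid over and press its front edge down until the catch snaps and the lid is fully shut. Set the jaw down gently rather than dropping it, and leave the cutter, oil bottle, spanner and the steel spacer in the red bin where they are.

Things in the scene. Friction and masses are not known exactly. Their poses are not given: they have to be found in the camera images.
- jaw_center (a point): Centre (half-way up, 23 mm above its underside) of the loose aluminium soft jaw, about 0.2 kg, 46 mm high in all: a base 64 x 34 x 22 mm (length along its x, width along its y) with a rib 64 x 16 mm, 24 mm high, running along x on the middle of the base's top. Its z points up out of the rib; its two ends are flat, over the full height. It starts in the blue bin, rib up, its length along the bin.
- blue_bin: Fixed blue stacking bin that holds the jaw, open above. Origin: centre of its underside; its length is along its x. Outside 148 x 60 mm; floor 4 mm thick; inside 140 mm long and 52 mm wide, so there is room for fingers only at the jaw's two ends. Walls 60 mm high, the end wall at -x 28 mm.
- pad_top (a point): Centre of the top face of a fixed black rubber pad, 110 x 110 mm, 3 mm thick, flat on the bench: where the jaw is set down to change the grip.
- case: Fixed yellow tool case, open above, lid hinged along its +y rim. Origin: centre of its underside. 150 mm along x, 130 mm along y, 58 mm high; floor 5 mm. The hinge line is parallel to its x. Filled with stiff dark foam to 54 mm above the bench, except for the pocket in the middle.
- pocket (a point): Centre of the pocket's floor in the case, 5 mm above the bench; axes as the case. The pocket is 74 mm along y and 78 mm along x, 49 mm deep in the foam; at its bottom two grey ledges, 18 mm high, narrow it to 44 mm along x. The jaw lies between the ledges with its length along the case's y (either way round), about 5 mm to spare each side; its base rises above the ledges, so fingers holding the rib, one on each x side of it, find room.
- lid_hinge (a point): Point on the hinge axis of the lid, at the middle of its length: 65 mm to +y of the case's centre and 58 mm above the bench. The axis runs along the case's x. The frame turns with the lid; with the lid shut its axes are the case's.
- lid_press (a point): Point on the outer (upper) face of the lid, on its middle line, 120 mm from the hinge axis, 15 mm inside the lid plate's front edge: a good place to push. It moves with the lid. The lid is a 150 x 135 mm plate, 10 mm thick (underside level with the hinge axis when shut), with a 50 mm wide black tongue that reaches 18 mm beyond its front edge and then hangs 32 mm down over the case's front (-y) wall.
- lid (a joint): Lid angle in rad: 0 is fully shut, pi/2 is upright, about 2.1 to 2.35 at the start (leaning open, away to the case's +y). The stiff hinge (0.2 N m) holds the lid wherever it is left; it does not fall. At about 0.12 the tongue meets a spring catch on the front wall; about 14 N down at lid_press snaps it past, and the lid then stays shut, below 0.03.
- cutter: Bystander: loose round steel milling cutter lying flat, 92 mm across, 9 mm high. Origin: centre of its underside.
- oil: Bystander: loose oil bottle, 52 mm across, 120 mm high, standing. Origin: centre of its underside.
- spanner: Bystander: loose spanner lying flat along its x, 160 mm long. Origin: about its middle, on the underside.
- spacer: Bystander: loose steel bar 100 x 26 x 20 mm lying in the fixed red bin, which is built like the blue one and stands beside it, on either side. Origin: centre of its underside.
Not all that is in view belongs to the job. Of the things like the case, leave any that is purple or turquoise; of the rest the larger one is meant.

How it is judged:
By the outcome, as a careful person would: the job done as asked, in the order asked, and still so for the second after the job is handed in, with the robot touching nothing.
It also fails if it takes over 72 s, if anything falls off the work surface, if the arm or the gripper's body presses on something with over 40 N, if the wrist force passes 120 N, or if a joint passes its speed limit or range.

## Robot

A 6-joint arm with a two-finger parallel gripper is mounted at the origin on the work surface. World frame = base frame: x ahead of the robot, y to its left, z up, the work surface at z = 0. Lengths are in m, angles in rad, forces in N, time in s.
With the tool pointing down it reaches from about 0.3 to 0.775 m from the base axis. Payload 14.6 kg.
Tool frame: the origin (TCP) lies between the finger pads; the fingertips stand 14 mm ahead of it and the grasp point (between the pads) lies 5 mm behind it; z points along the fingers, y is the line along which they close (so a half turn about z gives the same grasp; the last joint's range is limited). The gripper opens to 94 mm and grips with 3 to 60 N. Pads are 16 mm wide; open, the fingers measure 119 mm over their backs; the gripper's body (75 mm by 177 mm) begins 78 mm behind the grasp point.
Start: joints at [1.24, 0.3, 1.521, -0, 1.321, -0.067], TCP at [0.143, 0.531, 0.219] pointing down, gripper open.
Joint ranges: [-3.03, 3.03], [-0.79, 2.21], [0.23, 2.52], [-1.04, 4.18], [0, 3.07], [-2.55, 2.55]. Speed limits (rad/s): [2.22, 2.22, 2.57, 3.14, 3.14, 3.14].

## Interface

Orientations are given as [roll, pitch, yaw] about the fixed x, y, z axes, in that order (R = Rz(yaw) Ry(pitch) Rx(roll)).
In Python, from station import ctrl gives the robot as it stands. The module is installed in compiled form; this text tells all that it offers.
- The arm moves only by the tool move_arm, never from a script. Its argument "targets" is a list of rows, each a list of 7 numbers: the opening, from -1 (shut) to 1 (fully open), then the shift along the tool's x, y, z in units of 50 mm (1.0 is 50 mm), then the turn, a rotation vector about the tool's x, y, z in rad. A call has 1 to 12 rows; each row is the pose to reach, as a shift and turn from the pose commanded when the call began, along the tool's axes at that moment; what a row does not reach only later rows make up. A row lasts 1/10 s, in which the tool goes at most 50 mm and 8.59 degrees, less where a joint would pass 70% of its speed; a pose out of reach is approached as far as the arm can. A call with a gripper value outside its range is refused whole. The fingers move at their own pace and stop on an object; "grip_force" is the grip in N (left out, the last holds). Time passes only in rows, so rows that repeat a pose let the fingers close. It gives the time, the measured TCP pose, the force, the opening and the grip force at its end, in the units of the state.
- ctrl.get_obs(): the state, without advancing time (a new reading comes with each control period).
- ctrl.camera(name): name is "side" or "top" or "wrist"; returns (picture, depth): 420x560x3 uint8, red, green, blue; 420x560 float32, m along the optical axis (not along the pixel's ray), 0 where there is no reading.
- ctrl.camera_params(name): a dict with "intrinsics" (3x3 intrinsics, pixels), "k1" (the pictures are not rectified: a ray, as slopes to the right and down, at radius r is drawn at 1 + k1 r^2 times it, then the intrinsics apply), "rvec" (rotation vector, rad) and "tvec" (3), from world to camera coordinates, as OpenCV has them; the wrist camera has in their place "T_tool_cam" (4x4, takes a point from camera to tool coordinates, whose origin is the TCP and whose axes are the flange's). Camera axes: x right, y down, z forward; pixel columns grow to the right and rows downward; lengths in m; the calibration is good to about 2 mm. A picture is of the moment at which its call begins: read the wrist's pose just before it. camera_params takes no time and is no camera call.
- ctrl.hand_in(): hands the job in; it is judged then, once.
Trained networks look in the newest picture that a camera, given by its name, has taken for a name from the list of things; names that differ only in an ending like _2 or _b are one class to them, and where a whole thing is asked for, a point or a joint stands for the part that bears it (a point fixed in the world has none). Each returns a list of dicts, best first, with "score" (0 to 1); they miss things now and then, are a little off and sometimes report something else, mostly with a low value. They report only what shows in the picture. A call takes as long as a camera call. They do not tell look-alikes from the thing itself.
- ctrl.cut_out(camera, target): "region" (420x560 bool, what is visible of it) and "point" ([column, row] in pixels, amid what is visible of it).
- ctrl.tip_of(camera, target): "point" ([column, row] in pixels: a listed point, or the origin of a listed thing).
The state is a dict: "time_s": time; "qpos": joint angles; "joint_vel": joint speeds; "tau": joint torques, N m; "ee_pos": TCP position; "eef_rot": TCP orientation; "force": force on the tool from outside, world axes, zero at the start; "moment": the same for the moment, N m; "grip_width": finger opening in m; "grip_force": force on a finger pad.
Only numpy, scipy, OpenCV 4.12 (cv2) and the standard library are available. Lean on these libraries where they do the work, as an engineer would, in place of code of your own. Each camera call takes 0.05 s, during which the arm holds its last target. There are 200 camera calls.

## Working session

There is one attempt and no reset: what is moved stays moved. The work goes in short steps, Python scripts to look and compute and a tool call to move; the robot and the scene stay as the last step left them, time stands still between calls to the robot, and variables do not carry over. Pictures are saved under pics/ and viewed, at most 10 in all, crops included, and the job is handed in when it is done.

Besides the shell and the picture viewer there is one more tool, called as name(argument=value, ...), one argument or row to a line, values as JSON. move_arm: Moves the arm, as the interface text tells. Its arguments: {"type":"object","properties":{"targets":{"type":"array"},"grip_force":{"type":"number"}},"required":["targets"]}

```bash
mkdir -p pics; cat > h.py <<'E'
import numpy as np, cv2
from scipy.spatial.transform import Rotation as R
from station import ctrl
def cam(name):
    o=ctrl.get_obs(); im,d=ctrl.camera(name); p=ctrl.camera_params(name)
    if 'rvec' in p:
        T=np.eye(4); T[:3,:3]=cv2.Rodrigues(np.array(p['rvec'],float))[0]; T[:3,3]=np.ravel(p['tvec']); T=np.linalg.inv(T)
    else:
        T=np.eye(4); T[:3,:3]=R.from_euler('xyz',o['eef_rot']).as_matrix(); T[:3,3]=o['ee_pos']; T=T@np.array(p['T_tool_cam'])
    return im,d,p,T
def rays(p,uv):
    K=np.array(p['intrinsics'],float); uv=np.array(uv,float).reshape(-1,1,2)
    return cv2.undistortPoints(uv,K,np.array([p['k1'],0,0,0,0],float)).reshape(-1,2)
def cloud(d,p,T):
    h,w=d.shape; v,u=np.mgrid[:h,:w]; n=rays(p,np.stack([u,v],-1).reshape(-1,2)).reshape(h,w,2)
    P=np.concatenate([n*d[...,None],d[...,None]],-1); P=P@T[:3,:3].T+T[:3,3]; P[d<=0]=np.nan; return P
def atz(p,T,uv,z):
    n=rays(p,uv); r=np.c_[n,np.ones(len(n))]@T[:3,:3].T; return T[:3,3]+r*((z-T[2,3])/r[:,2])[:,None]
def save(n,im): cv2.imwrite(f'pics/{n}.png',im[...,::-1])
E
python3 - <<'E'
from h import *
a={}
for n in('top','side'):
    im,d,p,T=cam(n); a[n]=im; save(n,im); P=cloud(d,p,T); np.savez(f'{n}.npz',im=im,P=P)
    print(n,T[:3,3].round(3))
    for t in('jaw_center','blue_bin','pad_top','case','pocket','lid_hinge','lid_press','spacer','cutter','oil','spanner'):
        for r in ctrl.tip_of(n,t)[:3]:
            u,v=r['point']; ui,vi=int(round(u)),int(round(v)); 
            print(t,round(r['score'],2),ui,vi,P[vi,ui].round(3) if 0<=vi<420 and 0<=ui<560 else '')
E
```

```text
top [0.411 0.06  1.256]
jaw_center 0.73 414 192 [ 0.575 -0.333  0.023]
jaw_center 0.58 367 206 [ 0.538 -0.2    0.049]
blue_bin 0.78 365 210 [ 0.528 -0.196  0.045]
pad_top 0.61 309 207 [ 0.543 -0.056  0.002]
case 0.93 297 282 [ 0.351 -0.015  0.068]
case 0.85 115 246 [0.45  0.44  0.051]
case 0.66 205 300 [0.311 0.214 0.045]
pocket 0.6 222 228 [0.493 0.173 0.005]
lid_hinge 0.83 184 301 [ 0.305  0.275 -0.003]
lid_hinge 0.76 275 283 [0.35  0.039 0.067]
lid_hinge 0.73 220 228 [0.493 0.178 0.006]
lid_press 0.93 322 282 [ 0.35  -0.077  0.069]
lid_press 0.91 222 301 [0.307 0.172 0.045]
lid_press 0.57 128 243 [0.457 0.406 0.051]
spacer 0.63 412 189 [ 0.583 -0.329  0.022]
cutter 0.87 307 128 [ 0.754 -0.057  0.012]
oil 0.63 352 129 [ 0.73  -0.163  0.084]
oil 0.6 364 208 [ 0.534 -0.196  0.034]
spanner 0.46 150 222 [0.497 0.317 0.188]
side [ 0.243 -0.574  0.809]
jaw_center 0.64 335 299 [ 0.54  -0.211  0.035]
blue_bin 0.83 329 308 [ 0.512 -0.234  0.057]
pad_top 0.67 308 250 [ 0.558 -0.058  0.001]
case 0.93 215 270 [ 0.337 -0.072  0.067]
case 0.91 170 199 [0.305 0.175 0.047]
case 0.74 250 190 [0.489 0.124 0.053]
pocket 0.73 197 133 [0.436 0.388 0.048]
pocket 0.63 173 198 [0.313 0.18  0.042]
lid_hinge 0.85 242 158 [0.511 0.238 0.054]
lid_hinge 0.81 203 232 [0.345 0.033 0.066]
lid_hinge 0.63 188 112 [0.439 0.487 0.05 ]
lid_press 0.93 224 112 [0.498 0.321 0.144]
lid_press 0.86 171 199 [0.308 0.179 0.043]
lid_press 0.83 220 270 [ 0.347 -0.074  0.065]
spacer 0.82 379 355 [ 0.564 -0.341  0.022]
cutter 0.81 377 225 [ 0.74  -0.06   0.007]
oil 0.82 405 263 [ 0.723 -0.191  0.031]
spanner 0.76 327 165 [0.731 0.176 0.004]
```

View pics/top.png

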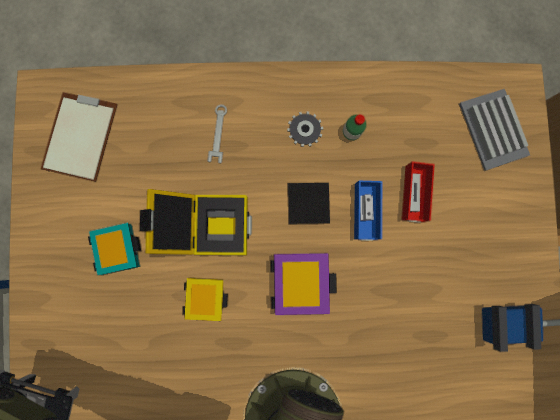

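View pics/side.png

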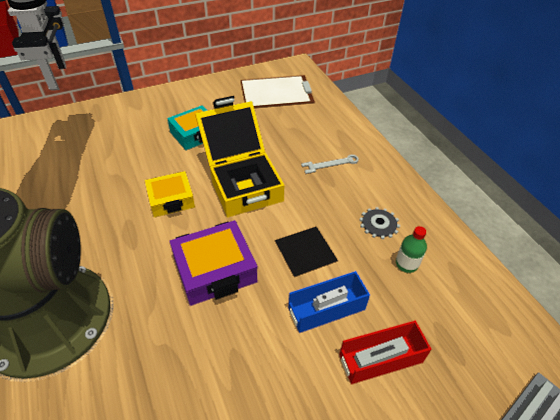

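The top view shows the wanted things. The open yellow case is at (222,225), and its look-alikes are the small yellow case (205,300), the turquoise one (113,250) and the purple one (301,284). The jaw is in the blue bin at (367,207); the steel spacer in the red bin (417,192) could be taken for it. I choose the large open yellow case and the part in the blue bin. The side view agrees.

```bash
cat > fit.py <<'E'
from h import *
def rect(P,m):
    q=P[m][:,:2]; q=q[np.isfinite(q).all(1)]; (c,s,a)=cv2.minAreaRect((q*1000).astype(np.float32)); return np.round(c,1),np.round(s,1),round(a,1),len(q)
E
python3 - <<'E'
from fit import *
for n in('top','side'):
    z=np.load(n+'.npz'); im,P=z['im'],z['P']; hsv=cv2.cvtColor(im,cv2.COLOR_RGB2HSV); H,S,V=[hsv[...,i] for i in range(3)]
    X,Y,Z=[P[...,i] for i in range(3)]
    box=lambda x0,x1,y0,y1,z0,z1:(X>x0)&(X<x1)&(Y>y0)&(Y<y1)&(Z>z0)&(Z<z1)
    print(n,'table z',np.nanmedian(Z[box(.6,.7,-.1,.1,-.02,.02)]))
    blue=(H>100)&(H<125)&(S>120)
    print('bin rim',rect(P,blue&box(.4,.7,-.27,-.12,.052,.07)))
    g=(S<60)&(V>90)&box(.45,.65,-.26,-.15,.015,.056)
    print('jaw grey',rect(P,g),np.nanpercentile(Z[g],[5,25,50,75,95]).round(3)); print('rib',rect(P,g&(Z>.042)))
    pad=(V<60)&box(.48,.66,-.13,.02,-.01,.012); print('pad',rect(P,pad),np.nanmedian(Z[pad]))
    dark=(V<80)&box(.38,.6,.05,.27,.046,.061); print('foam',rect(P,dark),np.nanmedian(Z[dark]))
    yel=(H>20)&(H<32)&(S>150)&box(.38,.6,.05,.25,.045,.064); print('case rim',rect(P,yel))
    pf=(H>20)&(H<32)&(S>150)&box(.42,.57,.1,.23,-.005,.012); print('pocket floor',rect(P,pf),np.nanmedian(Z[pf]))
    lid=box(.40,.6,.2,.45,.075,.25)&(S>-1)
    q=P[lid]; c=q.mean(0); w=np.linalg.svd(q-c,full_matrices=False)[2][2]; print('lid n',w.round(3),c.round(3),len(q),'max z',q[:,2].max().round(3),'y',q[:,1].min().round(3),q[:,1].max().round(3))
    k=box(.2,.42,-.12,.08,.05,.1); print('purple z',np.nanmax(Z[k]).round(3))
im=np.load('top.npz')['im']; s=np.load('side.npz')['im']
a=cv2.resize(im[170:260,130:250],(640,480),interpolation=cv2.INTER_CUBIC)[:,:400]
b=cv2.resize(im[170:250,340:440],(400,320),interpolation=cv2.INTER_CUBIC)
c=np.zeros((600,800,3),np.uint8); c[:300,:400]=cv2.resize(im[180:260,140:250],(400,300)); c[:300,400:]=cv2.resize(im[160:250,340:440],(400,300)); c[300:,:400]=cv2.resize(s[100:220,190:300],(400,300)); c[300:,400:]=cv2.resize(s[270:340,280:375],(400,300)); save('crop',c)
E
```

```text
top table z -0.001198259516276834
bin rim (array([ 528.2, -205.2]), array([ 60.2, 146.5]), 87.4, 239)
jaw grey (array([ 522.8, -212.3]), array([ 49.7, 142.2]), 87.4, 274) [0.021 0.025 0.046 0.049 0.052]
rib (array([ 545.1, -216.7]), array([43. , 97.3]), 87.4, 161)
pad (array([554.3, -55.5]), array([108.4, 107.5]), 89.1, 1642) 0.0015862344211812207
foam (array([475.9, 143.8]), array([194.6, 179.5]), 87.6, 1596) 0.052744610864749464
case rim (array([498.8, 177.9]), array([140.4, 148.8]), 88.9, 747)
pocket floor (array([496.6, 160.4]), array([100.6, 149.4]), 85.9, 462) 0.003563574371583056
lid n [-0.023 -0.766  0.642] [0.502 0.296 0.123] 2747 max z 0.194 y 0.245 0.347
purple z 0.074
side table z -0.002321555596660918
bin rim (array([ 526.8, -206.5]), array([ 62.1, 149. ]), 87.2, 513)
jaw grey (array([ 514.5, -199.6]), array([129.5,  37.4]), 2.1, 501) [0.02  0.026 0.041 0.047 0.049]
rib (array([ 534. , -203.2]), array([64.5, 19.6]), 0.7, 244)
pad (array([553.4, -55.2]), array([110.4, 109.5]), 89.0, 1764) 0.0006411572686859657
foam (array([498.6, 171.3]), array([142.5, 135.1]), 88.3, 1179) 0.05166990518229786
case rim (array([496.2, 174.3]), array([148.3, 151.2]), 88.2, 957)
pocket floor (array([496. , 165.7]), array([122.7, 150.7]), 88.1, 373) 0.0038112018461458064
lid n [ 0.024  0.765 -0.643] [0.497 0.294 0.119] 2740 max z 0.19 y 0.247 0.346
purple z 0.071
```

View pics/crop.png

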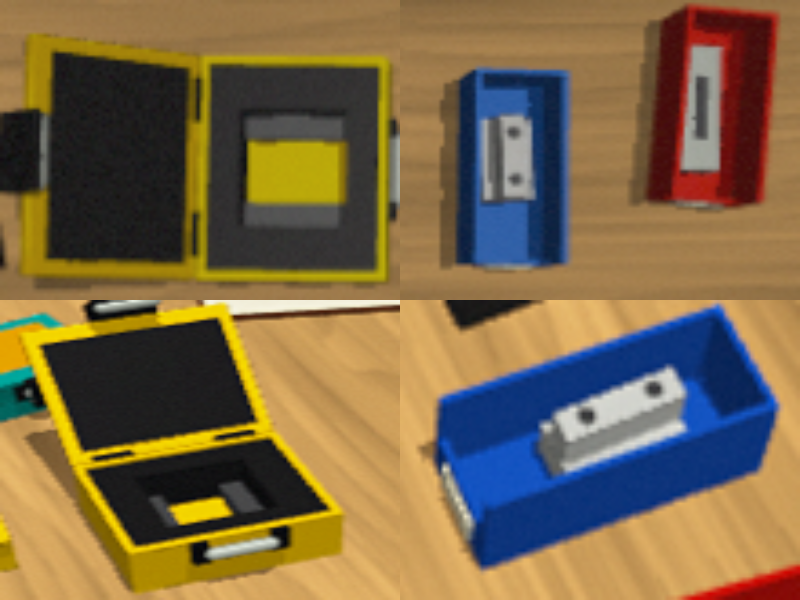

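The crop confirms the choice: the large open yellow case has an empty pocket with two ledges, and the two-hole jaw sits rib up in the blue bin. Next I'll work out the move to above the bin.

```bash
cat >> h.py <<'E'
def go(pos,yaw,rp=None,half=True):
    "shift (50mm units, tool axes) and rotvec to tool-down pose with tool y-axis at world angle yaw (mod pi)"
    o=ctrl.get_obs(); R0=R.from_euler('xyz',o['eef_rot']); best=None
    for k in (0,1):
        a=yaw+k*np.pi; y=np.array([np.cos(a),np.sin(a),0]); z=np.array([0,0,-1.]); R1=R.from_matrix(np.c_[np.cross(y,z),y,z])
        rv=(R0.inv()*R1).as_rotvec()
        if best is None or np.linalg.norm(rv)<np.linalg.norm(best): best=rv
    s=R0.inv().apply(np.array(pos)-o['ee_pos'])/.05
    print('t',round(o['time_s'],2),'ee',np.round(o['ee_pos'],4),'rot',np.round(o['eef_rot'],3),'q6',round(o['qpos'][5],2),'gw',round(o['grip_width'],4),'F',np.round(o['force'],1),'\n shift',s.round(3),'rv',best.round(3)); return s,best
E
python3 - <<'E'
from h import *
go([.50,-.204,.23],-.03)
print(np.round(ctrl.camera_params('wrist')['T_tool_cam'],3), np.round(R.from_euler('xyz',ctrl.get_obs()['eef_rot']).as_matrix(),3))
E
```

```text
t 1.2 ee [0.1434 0.531  0.2195] rot [3.142 0.    2.878] q6 -0.07 gw 0.0942 F [-0.6 -0.  -0.3] 
 shift [-10.718 -12.332  -0.211] rv [ 0.    -0.     1.337]
[[-0.001 -0.963 -0.271  0.079]
 [ 1.    -0.001 -0.    -0.001]
 [ 0.    -0.271  0.963 -0.165]
 [ 0.     0.     0.     1.   ]] [[-0.965  0.261  0.   ]
 [ 0.261  0.965  0.   ]
 [-0.     0.    -1.   ]]
```

move_arm(
  targets=[
    [1,-3.6,-4.1,-0.2,0,0,0.45],
    [1,-3.6,-4.1,-0.2,0,0,0.45],
    [1,-3.6,-4.1,-0.2,0,0,0.45],
    [1,-7.2,-8.2,-0.2,0,0,0.9],
    [1,-7.2,-8.2,-0.2,0,0,0.9],
    [1,-7.2,-8.2,-0.2,0,0,0.9],
    [1,-10.72,-12.33,-0.2,0,0,1.337],
    [1,-10.72,-12.33,-0.2,0,0,1.337],
    [1,-10.72,-12.33,-0.2,0,0,1.337],
    [1,-10.72,-12.33,-0.2,0,0,1.337],
    [1,-10.72,-12.33,-0.2,0,0,1.337],
    [1,-10.72,-12.33,-0.2,0,0,1.337],
  ],
)

```text
time_s: 2.4
ee_pos: [0.4064, -0.0107, 0.2286]
eef_rot: [3.141, 0.0, 1.54]
force: [0.7, 1.2, -0.6]
grip_width: 0.0938
grip_force: 0.0
```

```bash
python3 -c "
from h import *
go([.50,-.204,.23],-.03)"
```

```text
t 2.4 ee [ 0.4064 -0.0107  0.2286] rot [3.141 0.    1.54 ] q6 -0.09 gw 0.0938 F [ 0.7  1.2 -0.6] 
 shift [-3.808  1.989 -0.025] rv [ 0.001  0.    -0.   ]
```

move_arm(
  targets=[
    [1,-3.8,2.0,0,0,0,0],
    [1,-3.8,2.0,0,0,0,0],
    [1,-3.8,2.0,0,0,0,0],
    [1,-3.8,2.0,0,0,0,0],
    [1,-3.8,2.0,0,0,0,0],
    [1,-3.8,2.0,0,0,0,0],
    [1,-3.8,2.0,0,0,0,0],
  ],
)

```text
time_s: 3.1
ee_pos: [0.4999, -0.2009, 0.228]
eef_rot: [-3.141, -0.0, 1.541]
force: [-0.3, 0.2, -0.4]
grip_width: 0.0939
grip_force: 0.0
```

```bash
python3 - <<'E'
from fit import *
im,d,p,T=cam('wrist'); save('w1',im); P=cloud(d,p,T)
for r in ctrl.tip_of('wrist','jaw_center')[:2]: print(r['score'],r['point'],atz(p,T,[r['point']],.027))
rs=ctrl.cut_out('wrist','jaw_center')
X,Y,Z=[P[...,i] for i in range(3)]
for r in rs[:2]:
    m=r['region']&(Z>.01)&(Z<.07); print(r['score'],r['point'],rect(P,m)); t=m&(Z>.04); print('rib',rect(P,t),np.nanmedian(Z[t]))
    print('basetop',np.nanmedian(Z[m&(Z<.034)]))
hsv=cv2.cvtColor(im,cv2.COLOR_RGB2HSV); blue=(hsv[...,0]>100)&(hsv[...,0]<125)&(hsv[...,1]>120)
m=blue&(Z>.054)&(Z<.07); print('rim',rect(P,m)); f=blue&(abs(Z-.004)<.008); print('floor z',np.nanmedian(Z[f]))
go([.534,-.204,.15],-.03)
E
```

```text
0.56 [312.1, 193.1] [[ 0.53493076 -0.20556984  0.027     ]]
0.78 [311.4, 193.3] (array([ 536.8, -200.7]), array([42.5, 63.2]), 89.7, 1701)
rib (array([ 537.5, -196.6]), array([32.4, 62.6]), 87.8, 963) 0.050249808053523026
basetop 0.02631634338949085
rim (array([ 453. , -177.7]), array([ 99.4, 318.2]), 69.6, 1528)
floor z 0.004480208042380529
t 3.25 ee [ 0.5    -0.2003  0.2287] rot [3.141 0.    1.542] q6 -0.42 gw 0.0941 F [-0.8 -0.5  1. ] 
 shift [-0.053  0.681  1.574] rv [0.001 0.    0.001]
```

View pics/w1.png

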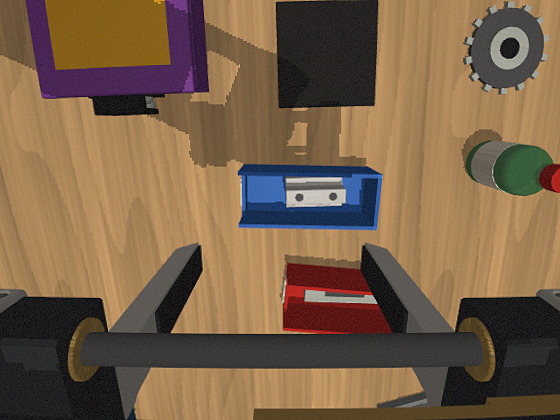

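The wrist view shows the jaw at (316,195) in the blue bin and the spacer in the red bin at about (345,297). I'll refine the jaw and bin centres from the depth edges.

```bash
python3 - <<'E'
from fit import *
for n in ('wrist','top','side'):
    im,d,p,T=cam(n); P=cloud(d,p,T); X,Y,Z=[P[...,i] for i in range(3)]
    B=(X>.43)&(X<.63)&(Y>-.26)&(Y<-.15)
    hsv=cv2.cvtColor(im,cv2.COLOR_RGB2HSV); blue=(hsv[...,0]>100)&(hsv[...,0]<125)&(hsv[...,1]>110); g=hsv[...,1]<70
    print(n,'rim',rect(P,B&blue&(Z>.056)&(Z<.066)))
    t=B&g&(Z>.045)&(Z<.056)&(X>.49)&(X<.58)&(Y>-.23)&(Y<-.17); q=P[t]; print(' rib',rect(P,t),'pct x',np.percentile(q[:,0],[1,99]).round(4),'y',np.percentile(q[:,1],[5,50,95]).round(4),'slope',np.polyfit(q[:,0],q[:,1],1)[0].round(3))
E
```

```text
wrist rim (array([ 528.7, -206.8]), array([ 59.9, 146.8]), 87.2, 1393)
 rib (array([ 536.6, -204.5]), array([16.3, 62.6]), 90.0, 894) pct x [0.5061 0.5674] y [-0.2117 -0.2039 -0.1969] slope -0.004
top rim (array([ 528.3, -204.8]), array([ 59.5, 146.1]), 87.7, 114)
 rib (array([ 535.2, -203.5]), array([16.5, 62. ]), 89.4, 144) pct x [0.5044 0.5661] y [-0.2109 -0.2036 -0.196 ] slope 0.002
side rim (array([ 526.8, -206.5]), array([ 61.3, 147.6]), 87.0, 346)
 rib (array([ 534.7, -194.2]), array([37.4, 73.5]), 87.5, 238) pct x [0.5027 0.5662] y [-0.2118 -0.2044 -0.1965] slope -0.004
```

```bash
python3 - <<'E'
from h import *
go([.536,-.2045,.09],0); go([.536,-.2045,.0235],0)
E
```

```text
t 3.4 ee [ 0.5001 -0.2007  0.2287] rot [3.141 0.    1.542] q6 -0.42 gw 0.0938 F [ 0.4  0.7 -0.1] 
 shift [-0.054  0.718  2.773] rv [ 0.001  0.    -0.029]
t 3.4 ee [ 0.5001 -0.2007  0.2287] rot [3.141 0.    1.542] q6 -0.42 gw 0.0938 F [ 0.4  0.7 -0.1] 
 shift [-0.054  0.717  4.103] rv [ 0.001  0.    -0.029]
```

move_arm(
  targets=[
    [0.7,-0.06,0.72,1.0,0,0,-0.029],
    [0.7,-0.06,0.72,1.8,0,0,-0.029],
    [0.7,-0.06,0.72,2.4,0,0,-0.029],
    [0.7,-0.06,0.72,2.8,0,0,-0.029],
    [0.7,-0.06,0.72,2.8,0,0,-0.029],
    [0.7,-0.06,0.72,3.1,0,0,-0.029],
    [0.7,-0.06,0.72,3.4,0,0,-0.029],
    [0.7,-0.06,0.72,3.7,0,0,-0.029],
    [0.7,-0.06,0.72,3.95,0,0,-0.029],
    [0.7,-0.06,0.72,4.1,0,0,-0.029],
    [0.7,-0.06,0.72,4.1,0,0,-0.029],
    [0.7,-0.06,0.72,4.1,0,0,-0.029],
  ],
  grip_force=20,
)

```text
time_s: 4.6
ee_pos: [0.5363, -0.2055, 0.0235]
eef_rot: [3.141, 0.0, 1.57]
force: [0.5, 0.4, 0.3]
grip_width: 0.0798
grip_force: 0.0
```

move_arm(
  targets=[
    [0.2,0,0,0,0,0,0],
    [0.2,0,0,0,0,0,0],
    [0.2,0,0,0,0,0,0],
    [0.2,0,0,0,0,0,0],
    [0.2,0,0,0,0,0,0],
  ],
  grip_force=25,
)

```text
time_s: 5.1
ee_pos: [0.5363, -0.2056, 0.0238]
eef_rot: [3.141, 0.0, 1.57]
force: [-0.7, 0.2, 6.5]
grip_width: 0.0639
grip_force: 25.0
```

move_arm(
  targets=[
    [0.2,0,0,-0.2,0,0,0],
    [0.2,0,0,-0.7,0,0,0],
    [0.2,0,0,-1.4,0,0,0],
    [0.2,0,0,-2.0,0,0,0],
    [0.2,0,0,-2.0,0,0,0],
    [0.2,0.8,0.1,-2.0,0,0,0],
    [0.2,1.6,0.2,-2.0,0,0,0],
    [0.2,2.4,0.3,-1.8,0,0,0],
    [0.2,3.0,0.35,-1.5,0,0,0],
    [0.2,3.0,0.35,-1.0,0,0,0],
    [0.2,3.0,0.35,-0.6,0,0,0],
    [0.2,3.0,0.35,-0.4,0,0,0],
  ],
  grip_force=30,
)

```text
time_s: 6.3
ee_pos: [0.5523, -0.055, 0.0407]
eef_rot: [-3.138, -0.001, 1.57]
force: [-0.6, -0.3, -2.0]
grip_width: 0.0637
grip_force: 30.0
```

```bash
python3 - <<'E'
from h import *
go([.554,-.0555,.0228],0)
im,d,p,T=cam('side'); P=cloud(d,p,T); X,Y,Z=[P[...,i] for i in range(3)]
save('s2',cv2.resize(im[180:330,220:400],(720,600)))
E
```

```text
t 6.3 ee [ 0.5523 -0.055   0.0407] rot [-3.138e+00 -1.000e-03  1.570e+00] q6 -0.16 gw 0.0637 F [-0.6 -0.3 -2. ] 
 shift [-0.01   0.035  0.358] rv [-0.004 -0.001 -0.001]
```

View pics/s2.png

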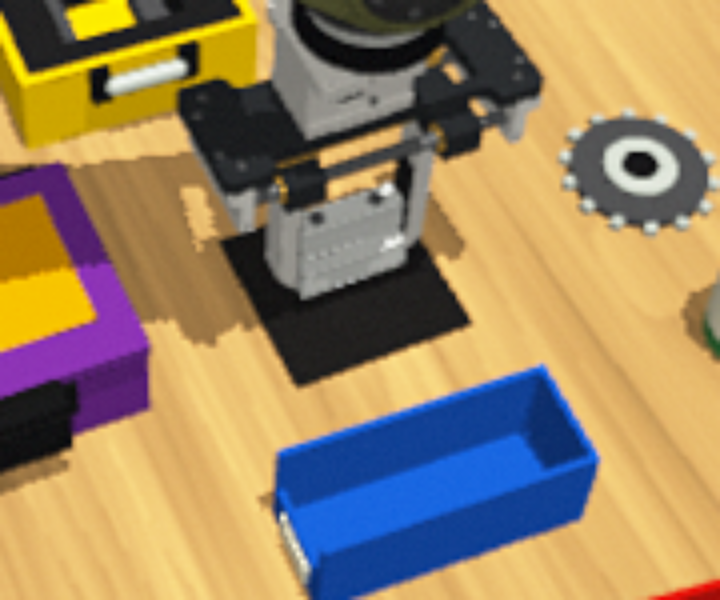

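The side view shows the jaw held above the pad at about (350,245). It looks tipped about the grip line, so I'll check the depth.

```bash
python3 - <<'E'
from h import *
for n in('side','wrist'):
    im,d,p,T=cam(n); P=cloud(d,p,T); X,Y,Z=[P[...,i] for i in range(3)]
    m=(X>.535)&(X<.57)&(Y>-.12)&(Y<0.01)&(Z>.008)&(Z<.12)
    q=P[m]; print(n,len(q))
    for z0 in np.arange(.01,.1,.004):
        s=q[(q[:,2]>=z0)&(q[:,2]<z0+.004)]
        if len(s): print(round(z0,3),len(s),np.percentile(s[:,1],[5,50,95]).round(4))
E
```

```text
side 306
0.014 1 [-0.0685 -0.0685 -0.0685]
0.018 10 [-0.0709 -0.0698 -0.0689]
0.022 10 [-0.0719 -0.0698 -0.0691]
0.026 19 [-0.0714 -0.0702 -0.0692]
0.03 15 [-0.0714 -0.0703 -0.0693]
0.034 21 [-0.0712 -0.0694 -0.0604]
0.038 61 [-0.0708 -0.0658 -0.0604]
0.042 15 [-0.062  -0.0607 -0.0595]
0.046 12 [-0.0624 -0.0611 -0.0592]
0.05 16 [-0.0629 -0.0613 -0.0596]
0.054 19 [-0.0622 -0.061  -0.0599]
0.058 21 [-0.0624 -0.0603 -0.051 ]
0.062 79 [-0.0609 -0.0545 -0.0468]
0.066 7 [-0.0589 -0.0553 -0.049 ]
wrist 5443
0.022 119 [-0.0376 -0.0373 -0.037 ]
0.026 135 [-0.0376 -0.0373 -0.0369]
0.03 140 [-0.0376 -0.0373 -0.037 ]
0.034 157 [-0.0376 -0.0373 -0.0369]
0.038 166 [-0.0376 -0.0373 -0.0369]
0.042 1199 [-0.0462 -0.0417 -0.0373]
0.046 186 [-0.0465 -0.046  -0.0453]
0.05 215 [-0.0463 -0.0458 -0.0454]
0.054 228 [-0.0462 -0.0458 -0.0454]
0.058 259 [-0.0462 -0.0459 -0.0454]
0.062 278 [-0.0463 -0.0459 -0.0454]
0.066 2361 [-0.0607 -0.053  -0.046 ]
```

The jaw is upright. I'll lower it gently and release.

move_arm(
  targets=[
    [0.2,0,0.03,0.1,0,0,0],
    [0.2,0,0.03,0.2,0,0,0],
    [0.2,0,0.03,0.27,0,0,0],
    [0.2,0,0.03,0.32,0,0,0],
    [0.2,0,0.03,0.34,0,0,0],
    [0.2,0,0.03,0.355,0,0,0],
    [0.2,0,0.03,0.36,0,0,0],
  ],
)

```text
time_s: 7.15
ee_pos: [0.5553, -0.0555, 0.0253]
eef_rot: [3.141, 0.0, 1.57]
force: [1.0, 0.5, -2.5]
grip_width: 0.0635
grip_force: 30.0
```

move_arm(
  targets=[
    [0.2,0,0,0.02,0,0,0],
    [0.2,0,0,0.035,0,0,0],
    [0.2,0,0,0.045,0,0,0],
    [0.2,0,0,0.05,0,0,0],
    [0.2,0,0,0.05,0,0,0],
  ],
)

```text
time_s: 7.65
ee_pos: [0.5552, -0.0555, 0.0228]
eef_rot: [3.142, 0.0, 1.57]
force: [0.6, -0.4, -1.5]
grip_width: 0.0635
grip_force: 30.0
```

move_arm(
  targets=[
    [0.2,0,0,0.008,0,0,0],
    [0.2,0,0,0.016,0,0,0],
    [0.2,0,0,0.016,0,0,0],
  ],
)

```text
time_s: 7.95
ee_pos: [0.5552, -0.0555, 0.0228]
eef_rot: [3.142, 0.0, 1.57]
force: [-5.2, 0.1, 9.2]
grip_width: 0.0639
grip_force: 30.0
```

Contact. I'll release slowly, rise, then turn 90°.

move_arm(
  targets=[
    [0.4,0,0,0,0,0,0],
    [0.6,0,0,0,0,0,0],
    [0.9,0,0,0,0,0,0],
    [0.9,0,0,0,0,0,0],
    [1,0,0,-0.5,0,0,0],
    [1,0,0,-1.2,0,0,0],
    [1,0,0,-2.0,0,0,0],
    [1,0,0,-2.8,0,0,0.15],
    [1,0,0,-3.2,0,0,0.3],
    [1,0,0,-3.2,0,0,0.45],
    [1,0,0,-3.2,0,0,0.6],
    [1,0,0,-3.2,0,0,0.75],
  ],
)

```text
time_s: 9.15
ee_pos: [0.5552, -0.0555, 0.1821]
eef_rot: [3.141, -0.0, 0.814]
force: [-0.4, -0.0, 0.9]
grip_width: 0.0943
grip_force: 0.0
```

move_arm(
  targets=[
    [1,0,0,0,0,0,0.15],
    [1,0,0,0,0,0,0.3],
    [1,0,0,0,0,0,0.45],
    [1,0,0,0,0,0,0.6],
    [1,0,0,0,0,0,0.75],
    [1,0,0,0,0,0,0.82],
    [1,0,0,0,0,0,0.82],
  ],
)

```text
time_s: 9.85
ee_pos: [0.5552, -0.0554, 0.1819]
eef_rot: [-3.142, 0.0, -0.001]
force: [-0.3, 0.9, 0.1]
grip_width: 0.0944
grip_force: 0.0
```

```bash
python3 - <<'E'
from fit import *
for n in ('wrist','top','side'):
    im,d,p,T=cam(n); P=cloud(d,p,T); X,Y,Z=[P[...,i] for i in range(3)]
    t=(Z>.042)&(Z<.056)&(X>.51)&(X<.60)&(Y>-.1)&(Y<-.01); q=P[t]
    if t.sum()<20: print(n,'few'); continue
    print(n,rect(P,t),'pct x',np.percentile(q[:,0],[1,99]).round(4),'y',np.percentile(q[:,1],[5,50,95]).round(4),'z',np.percentile(q[:,2],[50]).round(4),'slope',np.polyfit(q[:,0],q[:,1],1)[0].round(3))
go([.555,-.0555,.10],np.pi/2)
E
```

```text
wrist (array([555.1, -54.4]), array([15.8, 64.3]), 89.5, 1140) pct x [0.5235 0.5869] y [-0.0615 -0.0542 -0.0473] z [0.0493] slope -0.003
top few
side (array([552.5, -53.6]), array([19.2, 63.5]), 88.8, 196) pct x [0.5207 0.5838] y [-0.0622 -0.0552 -0.0469] z [0.0466] slope -0.006
t 10.0 ee [ 0.5552 -0.0554  0.1819] rot [-3.142e+00  0.000e+00  2.000e-03] q6 1.4 gw 0.094 F [ 0.5 -0.9 -0.1] 
 shift [-4.000e-03  1.000e-03  1.639e+00] rv [-0.     0.     0.002]
```

move_arm(
  targets=[
    [0.2,0,0.02,0.8,0,0,0],
    [0.2,0,0.02,1.6,0,0,0],
    [0.2,0,0.02,2.1,0,0,0],
    [0.2,0,0.02,2.4,0,0,0],
    [0.2,0,0.02,2.6,0,0,0],
    [0.2,0,0.02,2.75,0,0,0],
    [0.2,0,0.02,2.8,0,0,0],
    [0.2,0,0.02,2.8,0,0,0],
    [-0.4,0,0.02,2.8,0,0,0],
    [-0.9,0,0.02,2.8,0,0,0],
    [-0.9,0,0.02,2.8,0,0,0],
    [-0.9,0,0.02,2.8,0,0,0],
  ],
  grip_force=25,
)

```text
time_s: 11.2
ee_pos: [0.5553, -0.0565, 0.0422]
eef_rot: [3.141, -0.0, -0.0]
force: [0.4, -0.0, 0.4]
grip_width: 0.0277
grip_force: 0.0
```

move_arm(
  targets=[
    [-0.9,0,0,0,0,0,0],
    [-0.9,0,0,0,0,0,0],
    [-0.9,0,0,0,0,0,0],
    [-0.9,0,0,0,0,0,0],
  ],
  grip_force=35,
)

```text
time_s: 11.6
ee_pos: [0.5552, -0.0563, 0.042]
eef_rot: [-3.141, 0.0, -0.0]
force: [0.8, 2.1, 0.4]
grip_width: 0.0156
grip_force: 35.0
```

move_arm(
  targets=[
    [-0.9,0,0,-0.2,0,0,0],
    [-0.9,0,0,-0.7,0,0,0],
    [-0.9,0,0,-1.4,0,0,0],
    [-0.9,0,0,-2.1,0,0,-0.14],
    [-0.9,0,-0.4,-2.6,0,0,-0.28],
    [-0.9,-0.1,-0.9,-2.8,0,0,-0.42],
    [-0.9,-0.2,-1.4,-2.8,0,0,-0.56],
    [-0.9,-0.3,-1.9,-2.8,0,0,-0.7],
    [-0.9,-0.45,-2.4,-2.8,0,0,-0.84],
    [-0.9,-0.6,-2.9,-2.8,0,0,-0.98],
    [-0.9,-0.8,-3.4,-2.8,0,0,-1.12],
    [-0.9,-0.95,-3.9,-2.8,0,0,-1.26],
  ],
)

```text
time_s: 12.8
ee_pos: [0.5071, 0.1394, 0.1825]
eef_rot: [3.141, 0.0, 1.265]
force: [0.5, 0.5, -1.3]
grip_width: 0.0162
grip_force: 35.0
```

```bash
python3 - <<'E'
from h import *
go([.497,.165,.18],-.026)
E
```

```text
t 12.8 ee [0.5071 0.1394 0.1825] rot [3.141 0.    1.265] q6 0.5 gw 0.0162 F [ 0.5  0.5 -1.3] 
 shift [ 0.429 -0.346  0.05 ] rv [ 0.     0.    -0.279]
```

move_arm(
  targets=[
    [-0.9,0.1,-0.1,0,0,0,-0.1],
    [-0.9,0.3,-0.2,0,0,0,-0.2],
    [-0.9,0.43,-0.35,0,0,0,-0.28],
    [-0.9,0.43,-0.35,0,0,0,-0.28],
    [-0.9,0.43,-0.35,0,0,0,-0.28],
  ],
)

```text
time_s: 13.3
ee_pos: [0.4977, 0.1641, 0.1823]
eef_rot: [3.141, 0.0, 1.538]
force: [0.9, -0.2, -1.7]
grip_width: 0.0154
grip_force: 35.0
```

```bash
python3 - <<'E'
from fit import *
def ana(n,im,P):
    X,Y,Z=[P[...,i] for i in range(3)]; hsv=cv2.cvtColor(im,cv2.COLOR_RGB2HSV); H,S,V=[hsv[...,i] for i in range(3)]
    C=(X>.40)&(X<.6)&(Y>.08)&(Y<.25); yel=(H>20)&(H<33)&(S>130)
    pc=lambda a:np.percentile(a,[1,50,99]).round(4)
    for nm,m in(('rim',C&yel&(Z>.052)&(Z<.062)),('floor',C&yel&(abs(Z-.005)<.005)&(Y>.12)&(Y<.225)),('ledge',C&~yel&(abs(Z-.023)<.004)&(X>.44)&(X<.55)&(Y>.12)&(Y<.225))):
        q=P[m]
        if len(q)>10: print(n,nm,rect(P,m),'x',pc(q[:,0]),'y',pc(q[:,1]),'z',np.median(q[:,2]).round(4))
    # case outer side edges: x by front/back yellow per y slices of rim
    q=P[C&yel&(Z>.052)&(Z<.062)]
    for s,(lo,hi) in {'x-':(.41,.435),'x+':(.56,.585)}.items():
        w=q[(q[:,0]>lo)&(q[:,0]<hi)&(q[:,1]>.125)&(q[:,1]<.23)]
        if len(w)>8: f=np.polyfit(w[:,1],w[:,0],1); print('  ',s,'x at y=.178',np.polyval(f,.178).round(4),'slope',f[0].round(4))
    w=q[(q[:,1]<.125)&(q[:,0]>.44)&(q[:,0]<.56)]
    if len(w)>8: f=np.polyfit(w[:,0],w[:,1],1); print('   front rim y',np.polyval(f,.497).round(4),'slope',f[0].round(4))
for n in('top','side'):
    z=np.load(n+'.npz'); ana(n,z['im'],z['P'])
im,d,p,T=cam('wrist'); save('w3',im); P=cloud(d,p,T); np.savez('w3.npz',im=im,P=P); ana('wrist',im,P)
for r in ctrl.tip_of('wrist','pocket')[:2]: print(r['score'],r['point'],atz(p,T,[r['point']],.005))
go([.497,.175,.18],-.026)
E
```

```text
top rim (array([498.8, 177.1]), array([138.7, 148.6]), 88.8, 660) x [0.4235 0.4985 0.5736] y [0.1069 0.1954 0.2449] z 0.0567
top floor (array([502.9, 177.3]), array([171.2,  75.7]), 6.6, 417) x [0.4788 0.5001 0.5197] y [0.1411 0.1751 0.2097] z 0.0038
top ledge (array([499.3, 175.8]), array([72. , 77.5]), 88.8, 314) x [0.4601 0.4766 0.5379] y [0.1397 0.1761 0.2119] z 0.0223
   x- x at y=.178 0.4271 slope 0.0312
   x+ x at y=.178 0.5702 slope 0.0203
   front rim y 0.1111 slope -0.032
side rim (array([496.2, 174.3]), array([148.3, 151.2]), 88.2, 698) x [0.4205 0.4923 0.5717] y [0.1049 0.2105 0.247 ] z 0.0558
side floor (array([497.6, 198.8]), array([183. ,  84.6]), 14.9, 148) x [0.4201 0.498  0.5197] y [0.1384 0.1965 0.2116] z 0.0035
side ledge (array([500.6, 188.8]), array([50.6, 71.6]), 86.5, 183) x [0.4661 0.5186 0.5364] y [0.1642 0.196  0.2127] z 0.0215
   x- x at y=.178 0.4247 slope 0.0354
   x+ x at y=.178 0.5678 slope 0.0154
   front rim y 0.1103 slope -0.0366
wrist rim (array([498.7, 174.7]), array([135.1, 150.4]), 88.0, 4035) x [0.4234 0.5019 0.5743] y [0.1067 0.2092 0.2417] z 0.0582
wrist floor (array([499., 170.]), array([ 85.5, 180. ]), 88.1, 1632) x [0.4777 0.4998 0.588 ] y [0.1629 0.1837 0.2032] z 0.0053
wrist ledge (array([499.1, 169.8]), array([71.3, 78.6]), 88.1, 1963) x [0.4597 0.5221 0.5382] y [0.1345 0.1779 0.2053] z 0.0234
   x- x at y=.178 0.4274 slope 0.0328
   x+ x at y=.178 0.5703 slope 0.0249
   front rim y 0.1111 slope -0.033
0.91 [278.6, 188.0] [[0.49538281 0.17131205 0.005     ]]
t 13.4 ee [0.4979 0.1639 0.1822] rot [3.141 0.    1.537] q6 0.28 gw 0.0155 F [-0.2 -0.2 -1.3] 
 shift [ 0.221 -0.025  0.043] rv [ 0.     0.    -0.007]
```

View pics/w3.png

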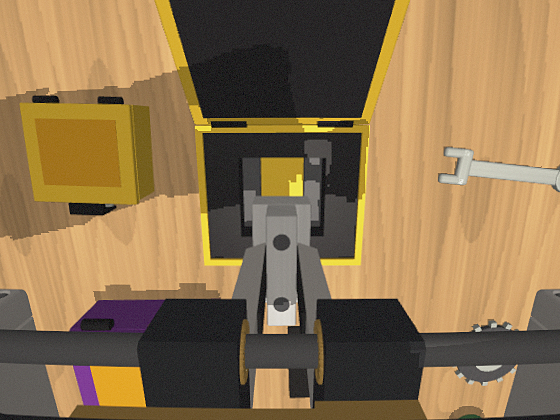

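The wrist view shows the pocket (ledges at (252,205) and (315,190), floor at (282,180)). The jaw is held by its rib, with its far end at about (281,205). I'll check the jaw's place in the hand from this cloud.

```bash
python3 - <<'E'
from fit import *
z=np.load('w3.npz'); P=z['P']; X,Y,Z=[P[...,i] for i in range(3)]
m=(abs(X-.4985)<.03)&(Y>.1)&(Y<.23)&(Z>.12)&(Z<.21); q=P[m]
for z0 in np.arange(.135,.21,.006):
    s=q[(q[:,2]>=z0)&(q[:,2]<z0+.006)]
    if len(s)>5: print(round(z0,3),len(s),'x',np.percentile(s[:,0],[2,50,98]).round(4),'y',np.percentile(s[:,1],[2,50,98]).round(4))
go([.499,.1735,.10],-.031); go([.499,.1735,.0455],-.031)
E
```

```text
0.141 61 x [0.4837 0.5006 0.5137] y [0.1944 0.1951 0.1957]
0.147 129 x [0.4828 0.4987 0.5148] y [0.1944 0.1951 0.1958]
0.153 133 x [0.4832 0.4987 0.5148] y [0.1943 0.1952 0.1957]
0.159 350 x [0.4817 0.5007 0.5152] y [0.1701 0.1923 0.1958]
0.165 987 x [0.482  0.4948 0.5151] y [0.1705 0.1845 0.1954]
0.171 195 x [0.4822 0.4993 0.5153] y [0.171  0.1733 0.1955]
0.177 254 x [0.479  0.4984 0.5174] y [0.1712 0.1733 0.1956]
0.183 875 x [0.4804 0.4981 0.5158] y [0.1328 0.1726 0.1954]
0.189 2954 x [0.4848 0.4979 0.5113] y [0.1339 0.169  0.1941]
0.195 291 x [0.4789 0.4901 0.517 ] y [0.1574 0.1728 0.1741]
0.201 324 x [0.4789 0.5057 0.5172] y [0.1639 0.1729 0.1741]
0.207 187 x [0.4787 0.49   0.5169] y [0.1563 0.1728 0.174 ]
t 13.4 ee [0.4979 0.1639 0.1822] rot [3.141 0.    1.537] q6 0.28 gw 0.0155 F [-0.2 -0.2 -1.3] 
 shift [0.192 0.016 1.643] rv [ 0.     0.    -0.002]
t 13.4 ee [0.4979 0.1639 0.1822] rot [3.141 0.    1.537] q6 0.28 gw 0.0155 F [-0.2 -0.2 -1.3] 
 shift [0.192 0.016 2.733] rv [ 0.     0.    -0.002]
```

move_arm(
  targets=[
    [-0.9,0.1,0.01,0.4,0,0,0],
    [-0.9,0.19,0.01,0.9,0,0,0],
    [-0.9,0.19,0.01,1.3,0,0,0],
    [-0.9,0.19,0.01,1.6,0,0,0],
    [-0.9,0.19,0.01,1.75,0,0,0],
    [-0.9,0.19,0.01,1.9,0,0,0],
    [-0.9,0.19,0.01,2.05,0,0,0],
    [-0.9,0.19,0.01,2.2,0,0,0],
    [-0.9,0.19,0.01,2.3,0,0,0],
    [-0.9,0.19,0.01,2.4,0,0,0],
  ],
)

```text
time_s: 14.4
ee_pos: [0.4985, 0.1739, 0.0617]
eef_rot: [3.141, -0.0, 1.54]
force: [-1.5, -0.6, -1.8]
grip_width: 0.016
grip_force: 35.0
```

move_arm(
  targets=[
    [-0.9,0,0,0.06,0,0,0],
    [-0.9,0,0,0.12,0,0,0],
    [-0.9,0,0,0.18,0,0,0],
    [-0.9,0,0,0.24,0,0,0],
    [-0.9,0,0,0.29,0,0,0],
    [-0.9,0,0,0.32,0,0,0],
    [-0.9,0,0,0.335,0,0,0],
    [-0.9,0,0,0.345,0,0,0],
    [-0.9,0,0,0.345,0,0,0],
  ],
)

```text
time_s: 15.3
ee_pos: [0.4985, 0.1739, 0.0447]
eef_rot: [3.142, -0.0, 1.54]
force: [0.2, -0.7, -2.3]
grip_width: 0.0158
grip_force: 35.0
```

move_arm(
  targets=[
    [-0.9,0,0,0.008,0,0,0],
    [-0.9,0,0,0.016,0,0,0],
    [-0.9,0,0,0.022,0,0,0],
    [-0.9,0,0,0.022,0,0,0],
  ],
)

```text
time_s: 15.7
ee_pos: [0.4985, 0.1739, 0.044]
eef_rot: [3.141, -0.0, 1.54]
force: [-2.9, -1.4, 4.9]
grip_width: 0.0158
grip_force: 35.0
```

move_arm(
  targets=[
    [-0.6,0,0,0,0,0,0],
    [-0.4,0,0,0,0,0,0],
    [-0.24,0,0,0,0,0,0],
    [-0.24,0,0,-0.1,0,0,0],
    [-0.24,0,0,-0.4,0,0,0],
    [-0.24,0,0,-0.9,0,0,0],
    [-0.24,0,0,-1.5,0,0,0],
    [-0.24,0,0,-2.3,0,0,0],
    [-0.24,0,0,-3.1,0,0,0],
    [-0.24,-0.3,0,-3.9,0,0,0],
    [-0.24,-0.8,0,-4.2,0,0,0],
    [-0.24,-0.8,0,-4.2,0,0,0],
  ],
)

```text
time_s: 16.9
ee_pos: [0.4979, 0.1324, 0.2565]
eef_rot: [3.137, -0.001, 1.538]
force: [-0.7, 0.8, -0.6]
grip_width: 0.0358
grip_force: 0.0
```

```bash
python3 - <<'E'
from fit import *
o=ctrl.get_obs()
im,d,p,T=cam('wrist'); save('w4',im); P=cloud(d,p,T); X,Y,Z=[P[...,i] for i in range(3)]
m=(X>.46)&(X<.54)&(Y>.13)&(Y<.22)&(Z>.04)&(Z<.0535)
hsv=cv2.cvtColor(im,cv2.COLOR_RGB2HSV); m&=hsv[...,2]>100
if m.sum()>20: print('rib',rect(P,m),np.percentile(P[m][:,2],[5,50,95]).round(4))
im,d,p,T=cam('side'); save('s4',im); P=cloud(d,p,T); X,Y,Z=[P[...,i] for i in range(3)]
z=np.load('side.npz')['P']
for Q in(z,P):
  X,Y,Z=[Q[...,i] for i in range(3)]
  l=(X>.46)&(X<.54)&(Y>.25)&(Y<.42)&(Z>.06)&(Z<.23); q=Q[l]; k=np.polyfit(q[:,1],q[:,2],1); print('lid',len(q),'slope',k.round(3),'ang',(np.pi-np.arctan(k[0])).round(3),'zmax',q[:,2].max().round(3),'ymax',q[:,1].max().round(3))
go([.499,.385,.26],-.031)
E
```

```text
rib (array([499. , 173.4]), array([63.3, 15.6]), 87.7, 736) [0.0499 0.0512 0.0524]
lid 1617 slope [ 1.153 -0.219] ang 2.285 zmax 0.19 ymax 0.346
lid 1427 slope [ 1.154 -0.219] ang 2.285 zmax 0.19 ymax 0.348
t 17.0 ee [0.4971 0.1338 0.2536] rot [ 3.141 -0.     1.539] q6 0.22 gw 0.0356 F [-0.3  0.2 -0.2] 
 shift [ 5.022 -0.123 -0.128] rv [ 0.    -0.    -0.001]
```

View pics/w4.png

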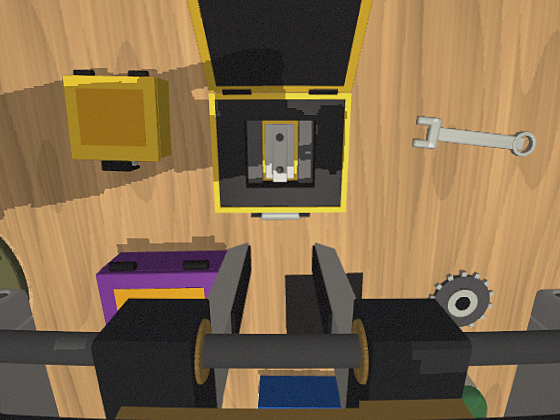

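The jaw lies rib up between the ledges at (279,150), with its top at 51 mm as it should be. Now the lid: go over and behind it with the fingers shut.

move_arm(
  targets=[
    [-1,0.8,0,-0.1,0,0,0],
    [-1,1.7,0,-0.1,0,0,0],
    [-1,2.6,-0.05,-0.1,0,0,0],
    [-1,3.5,-0.08,-0.1,0,0,0],
    [-1,4.4,-0.1,-0.1,0,0,0],
    [-1,5.0,-0.12,-0.1,0,0,0],
    [-1,5.0,-0.12,0.1,0,0,0],
    [-1,5.0,-0.12,0.8,0,0,0],
    [-1,5.0,-0.12,1.5,0,0,0],
    [-1,5.0,-0.12,1.9,0,0,0],
    [-1,5.0,-0.12,1.9,0,0,0],
    [-1,5.0,-0.12,1.9,0,0,0],
  ],
)

```text
time_s: 18.2
ee_pos: [0.4989, 0.3839, 0.1586]
eef_rot: [-3.141, 0.0, 1.54]
force: [-0.1, -0.1, 0.0]
grip_width: 0.0005
grip_force: 0.0
```

```bash
python3 -c "
from h import *
go([.501,.31,.159],-.031)"
```

```text
t 18.2 ee [0.4989 0.3839 0.1586] rot [-3.141  0.     1.54 ] q6 0.63 gw 0.0005 F [-0.1 -0.1  0. ] 
 shift [-1.475  0.089 -0.007] rv [-0.001  0.    -0.   ]
```

move_arm(
  targets=[
    [-1,-0.3,0,0,0,0,0],
    [-1,-0.5,0,0,0,0,0],
    [-1,-0.7,0.02,0,0,0,0],
    [-1,-0.9,0.04,0,0,0,0],
    [-1,-1.1,0.05,0,0,0,0],
    [-1,-1.3,0.07,0,0,0,0],
    [-1,-1.5,0.09,0,0,0,0],
    [-1,-1.7,0.1,0,0,0,0],
  ],
)

```text
time_s: 19.0
ee_pos: [0.5015, 0.2981, 0.1591]
eef_rot: [3.141, -0.0, 1.54]
force: [0.0, 2.5, 3.1]
grip_width: 0.0004
grip_force: 1.3
```

```bash
cat > lid.py <<'E'
from h import *
im,d,p,T=cam('side'); P=cloud(d,p,T); X,Y,Z=[P[...,i] for i in range(3)]; hsv=cv2.cvtColor(im,cv2.COLOR_RGB2HSV)
# inner plate of lid in case frame (hinge at y=.240 line through x=.5, yaw -.031)
c,s=np.cos(-.031),np.sin(-.031); xx=(X-.499)*c+(Y-.1735)*s; yy=-(X-.499)*s+(Y-.1735)*c-.065; zz=Z-.058
m=(abs(xx)<.07)&(yy>-.16)&(yy<.16)&(zz>.005)&(zz<.17); r=np.hypot(yy,zz); m&=(r>.02)&(r<.135)&(hsv[...,2]<255)
a=np.arctan2(zz[m],-yy[m]); h,e=np.histogram(a,40,(0,2.6)); i=h.argmax(); print('lid angle mode',((e[i]+e[i+1])/2).round(3),h[i],h.sum(), 'F',np.round(ctrl.get_obs()['force'],1))
E
python3 lid.py; python3 -c "
from h import *
go([.501,.20,.17],-.031)"
```

```text
lid angle mode 1.852 1308 2401 F [-0.1 -0.6  0.5]
t 19.05 ee [0.5016 0.2969 0.1589] rot [3.141 0.    1.539] q6 0.5 gw 0.0007 F [-0.1 -0.6  0.5] 
 shift [-1.937  0.051 -0.222] rv [ 0.     0.    -0.001]
```

move_arm(
  targets=[
    [-1,-0.3,0,-0.06,0,0,0],
    [-1,-0.55,0,-0.12,0,0,0],
    [-1,-0.8,0,-0.16,0,0,0],
    [-1,-1.1,0,-0.2,0,0,0],
    [-1,-1.42,0,-0.22,0,0,0],
    [-1,-1.75,0,-0.2,0,0,0],
    [-1,-2.08,0,-0.14,0,0,0],
    [-1,-2.4,0,0.02,0,0,0],
    [-1,-2.68,0,0.2,0,0,0],
    [-1,-2.9,0,0.45,0,0,0],
    [-1,-3.14,0,0.72,0,0,0],
    [-1,-3.14,0,0.72,0,0,0],
  ],
)

```text
time_s: 20.25
ee_pos: [0.4955, 0.1403, 0.1203]
eef_rot: [-3.138, 0.001, 1.539]
force: [0.9, -0.3, -0.1]
grip_width: 0.0002
grip_force: 0.0
```

```bash
python3 lid.py; python3 -c "
from h import *
go([.497,.127,.1],-.031)"
```

```text
lid angle mode 0.422 489 1186 F [ 0.2 -0.2  1.3]
t 20.3 ee [0.496  0.1412 0.1215] rot [-3.139e+00  1.000e-03  1.539e+00] q6 0.24 gw 0.0004 F [ 0.2 -0.2  1.3] 
 shift [-0.282  0.03   0.43 ] rv [-0.002  0.001 -0.001]
```

move_arm(
  targets=[
    [-1,-0.1,0,0.2,0,0,0],
    [-1,-0.2,0,0.4,0,0,0],
    [-1,-0.3,0,0.5,0,0,0],
    [-1,-0.34,0,0.57,0,0,0],
    [-1,-0.34,0,0.62,0,0,0],
    [-1,-0.34,0,0.66,0,0,0],
    [-1,-0.34,0,0.7,0,0,0],
    [-1,-0.34,0,0.74,0,0,0],
    [-1,-0.34,0,0.76,0,0,0],
    [-1,-0.34,0,0.78,0,0,0],
    [-1,-0.34,0,0.79,0,0,0],
  ],
)

```text
time_s: 21.4
ee_pos: [0.4959, 0.1247, 0.0828]
eef_rot: [-3.141, 0.0, 1.54]
force: [0.2, 0.5, 0.1]
grip_width: 0.0004
grip_force: 0.0
```

move_arm(
  targets=[
    [-1,0,0,0.015,0,0,0],
    [-1,0,0,0.03,0,0,0],
    [-1,0,0,0.03,0,0,0],
  ],
)

```text
time_s: 21.7
ee_pos: [0.496, 0.1248, 0.0821]
eef_rot: [3.141, 0.0, 1.54]
force: [-2.9, -1.3, 7.8]
grip_width: 0.0006
grip_force: 3.9
```

move_arm(
  targets=[
    [-1,0,0,0.015,0,0,0],
    [-1,0,0,0.015,0,0,0],
  ],
)

```text
time_s: 21.9
ee_pos: [0.4961, 0.1248, 0.0819]
eef_rot: [3.141, 0.0, 1.54]
force: [-7.5, -1.9, 16.1]
grip_width: 0.0005
grip_force: 7.8
```

move_arm(
  targets=[
    [-1,0,0,-0.3,0,0,0],
    [-1,0,0,-1.0,0,0,0],
    [-1,-0.5,0,-2.0,0,0,0],
    [-1,-1.5,0,-3.0,0,0,0],
    [-1,-2.5,0,-3.5,0,0,0],
    [-1,-3.5,0,-3.5,0,0,0],
    [-1,-3.5,0,-3.5,0,0,0],
    [-1,-3.5,0,-3.5,0,0,0],
  ],
)

```text
time_s: 22.7
ee_pos: [0.4906, -0.0529, 0.2567]
eef_rot: [3.14, 0.001, 1.536]
force: [-0.1, 1.2, -0.8]
grip_width: 0.0007
grip_force: 0.0
```

```bash
python3 - <<'E'
from h import *
im,d,p,T=cam('side'); save('s5',im); P=cloud(d,p,T); X,Y,Z=[P[...,i] for i in range(3)]
m=(X>.44)&(X<.55)&(Y>.1)&(Y<.235)&(Z>.03)&(Z<.12); q=P[m]
A=np.c_[q[:,:2],np.ones(len(q))]; f=np.linalg.lstsq(A,q[:,2],rcond=None)[0]; print('lid plane',f.round(4),'median z',np.median(q[:,2]).round(4),np.percentile(q[:,2],[2,98]).round(4)); print(ctrl.get_obs()['force'])
E
```

```text
lid plane [0.0108 0.0702 0.0477] median z 0.0659 [0.0358 0.069 ]
[0.42102649 0.3256451  0.43185826]
```

View pics/s5.png

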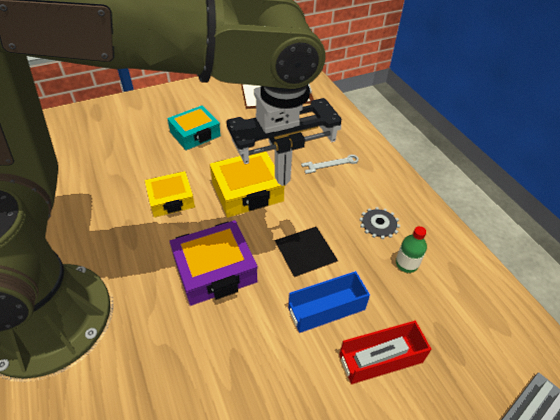

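The case at (247,183) is shut with its tongue over the front, the arm is clear, and the bystanders are where they were. One last check that the lid is flat, then I'll hand in.

```bash
python3 - <<'E'
from h import *
im,d,p,T=cam('side'); P=cloud(d,p,T); X,Y,Z=[P[...,i] for i in range(3)]
m=(X>.44)&(X<.55)&(Y>.12)&(Y<.23)&(Z>.055)&(Z<.09); q=P[m]
f=np.linalg.lstsq(np.c_[q[:,:2],np.ones(len(q))],q[:,2],rcond=None)[0]; print(f.round(4))
if abs(f[1])<.03: print(ctrl.hand_in())
E
```

```text
[-0.0012  0.002   0.0666]
the job is handed in; nothing more can be done
None
```

The job is done and handed in: the jaw lies rib up, fully down in the yellow case's pocket, and the lid is latched shut and measures flat. It took about 23 s of the 72 s allowed, and the cutter, oil bottle, spanner and spacer were not touched.

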